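# Unbolt the double doors of a bench guard

### The job

Both doors at the front of the low open-topped metal guard have to be opened so that the flask inside can be got at. First swing the covering door (the one with the hood) wide open towards you, then lift the drop bolt of the other door right up, so that this door springs ajar by itself. Leave it so, and do not knock or shift the flask.

Things in the scene. Friction and masses are not known exactly. Their poses are not given: they have to be found in the camera images.
- guard: Low open-topped metal guard fixed to the worktop, 124 x 330 mm, walls 110 mm high, a pair of doors across its front. Origin: centre of the underside, on the worktop; x to its back, y to its left seen from the robot. Door plane at x = -50 mm; upright hinges at y = -150 mm (active door, right) and +150 mm (passive door, left). Doors 8 mm thick, 110 mm high; each has a pull post on its top edge.
- active_door (a joint): Angle of the active (right-hand) door, rad: 0 shut, grows as it swings out towards the robot, stops at 1.75. It turns easily and stays where it is left. Its free edge carries a hood, 50 mm wide, its top 167 mm above the worktop, centred on the doors' meeting line, which covers the bolt's knob from the front and from above while this door is shut.
- active_post (a point): Point on the axis of the active door's pull post, 140 mm above the worktop, where to grip. Round steel post, 14 mm across, from 112 to 160 mm above the worktop, 80 mm from the hinge; the hood begins 45 mm further along the door. The point turns with the door: its x is the door's normal (to the inside), its y runs from hinge to free edge.
- bolt (a joint): Height by which the passive door's drop bolt is raised, m: 0 down in the slot of the sill, 0.030 fully up at its stop. It takes about 3 N to lift and stays where it is left. While it is down the passive door cannot open; the door comes free when the bolt is up about 0.010.
- bolt_knob (a point): Point on the axis of the bolt's knob, 136 mm above the worktop while down, where to grip. Round upright steel knob, 16 mm across and 36 mm tall (116 to 152 mm above the worktop while down), on an 8 mm rod along the passive door's meeting edge, midway between the two hinges. It moves with the passive door.
- passive_door (a joint): Angle of the passive (left-hand) door, rad: 0 shut, grows as it swings out towards the robot. A light spring (under 1 N at its free edge) pushes it out to about 0.4 within 2 s once the bolt is up and let go; until then it has up to 0.05 of play.
- flask: Small clear conical flask, 55 mm across and 87 mm high, standing inside the guard behind the passive door; loose. Origin: centre of its underside, z up.
There are look-alikes about, which are no part of the job. What is shaped like the flask but black, green or yellow is not meant.

How it is judged:
On the way, in this order (a step that is already met when the one before it is completed fails the run):
1. the active door is wide open while the bolt is still down (value of joint active_door above 0.9 rad), for 0.2 s.
2. the bolt is lifted (value of joint bolt above 0.02 m), for 0.2 s.
At the end, for the whole second after the job is handed in: The active door stands open by more than 0.9 rad (about 50 degrees), the bolt is raised by more than 20 of its 30 mm, the passive door stands ajar between 0.15 and 0.9 rad, and the flask stands upright (within 0.2 rad) and still (value of joint active_door above 0.9 rad and value of joint bolt above 0.02 m and value of joint passive_door between 0.15 and 0.9 rad and angle between flask's own z axis and vertical below 0.2 rad and linear speed of flask below 0.02 m/s); the robot touches nothing.
It fails at once if the flask is knocked over or shoved about (angle between flask's own z axis and vertical above 0.5 rad or distance of flask from where it was at the start of the episode above 0.04 m).
It also fails if it takes over 48 s, if anything falls off the work surface, if the arm or the gripper's body presses on something with over 40 N, if the wrist force passes 120 N, or if a joint passes its speed limit or range.

### The arm

A 6-joint arm with a two-finger parallel gripper is mounted at the origin on a cart in front of the work surface, level with it; the furniture and walls round the work are solid. World frame = base frame: x ahead of the robot, y to its left, z up, the work surface at z = 0. Lengths are in m, angles in rad, forces in N, time in s.
With the tool pointing down it reaches from about 0.375 to 0.925 m from the base axis. Payload 5.7 kg.
Tool frame: the origin (TCP) lies at the very end of the fingers, on their centre line; the grasp point (between the pads) lies 19 mm behind it (manip.grip_point_offset is the distance from the TCP to the grasp point, in m); z points along the fingers, y is the line along which they close (so a half turn about z gives the same grasp; the last joint's range is limited). The gripper opens to 88 mm and grips with 3 to 60 N. Pads are 20 mm wide; open, the fingers measure 115 mm over their backs; the gripper's body (75 mm by 178 mm) begins 61 mm behind the grasp point.
Start: joints at [-1.246, 0.359, 1.51, -0, 1.272, -0.115], TCP at [0.255, -0.543, 0.223] pointing down, gripper open.
Joint ranges: [-2.97, 2.97], [-1.01, 2.36], [0.21, 2.38], [-0.96, 4.11], [0.2, 2.71], [-2.98, 2.98]. Speed limits (rad/s): [2.39, 2.39, 3.14, 3.14, 3.14, 3.14].

### API

Orientations are given as a unit quaternion [w, x, y, z].
In Python, from plant import manip gives the robot as it stands.
- The arm moves only by the shell command python3 -m pendant 'ROWS' [FORCE]. ROWS is JSON, a list that holds one entry, the list of rows, each a list of 5 numbers: the opening, from -1 (shut) to 1 (fully open), so that 0 is half open, then the shift along the world's x, y, z in m, then the turn about the world's z in degrees. In form: [[[fingers, tx, ty, tz, turn], ...]]. A call has 1 to 5 rows; each row is the pose to reach, as a shift and turn from the pose commanded when the call began; what a row does not reach only later rows make up. A row lasts 1/10 s, in which the tool goes at most 50 mm and 8.59 degrees, less where a joint would pass 70% of its speed; a pose out of reach is approached as far as the arm can. A call with a gripper value outside its range is refused whole. The fingers move at their own pace and stop on an object; FORCE is the grip in N (left out, the last holds). Time passes only in rows, so rows that repeat a pose let the fingers close. It gives the time, the measured TCP pose, the force, the opening and the grip force at its end, in the units of the state.
- manip.observe(): the state, without advancing time (a new reading comes with each control period).
- manip.camera(name): name is "scene" or "top"; returns the picture (420x560x3 uint8, red, green, blue); there is no depth.
- manip.camera_model(name): a dict with "K" (3x3 intrinsics, pixels), "camera_from_world" (4x4, takes a point from world to camera coordinates). Camera axes: x right, y up, looking along -z (the intrinsics and any distortion apply to the point x, -y, -z); pixel columns grow to the right and rows downward; lengths in m; the calibration is good to about 2 mm. A picture is of the moment at which its call begins. camera_model takes no time and is no camera call.
- manip.close_job(): hands the job in; it is judged then, once.
The state is a dict: "clock": time; "qpos": joint angles; "dq": joint speeds; "effort": joint torques, N m; "eef_pos": TCP position; "eef_rot": TCP orientation; "ft_force": force on the tool from outside, world axes, zero at the start; "wrist_torque": the same for the moment, N m; "opening": opening from 0.0 (shut) to 1.0 (fully open); "gripper_force": force on a finger pad.
Only numpy, scipy, OpenCV 4.12 (cv2) and the standard library are available. Lean on these libraries where they do the work, as an engineer would, in place of code of your own. Each camera call takes 0.05 s, during which the arm holds its last target. There are 200 camera calls.

## Working session

There is one attempt and no reset: what is moved stays moved. The work goes in short steps, Python scripts to look and compute and a shell command to move; the robot and the scene stay as the last step left them, time stands still between calls to the robot, and variables do not carry over. Pictures are saved under pics/ and viewed, at most 10 in all, crops included, and the job is handed in when it is done.

```bash
mkdir -p pics; python3 - <<'E'
from plant import manip
import cv2,numpy as np
for n in("scene","top"):
    im=manip.camera(n);cv2.imwrite(f"pics/{n}0.png",im[:,:,::-1])
    m=manip.camera_model(n);print(n,m)
o=manip.observe();print(o)
E
```

```text
scene {'K': array([[478.61659632,   0.        , 279.18907654],
       [  0.        , 478.61659632, 214.50319406],
       [  0.        ,   0.        ,   1.        ]]), 'camera_from_world': array([[-0.63208079, -0.77455828, -0.02309402,  0.39470333],
       [ 0.44108211, -0.38413016,  0.81110455, -0.2745697 ],
       [-0.63711886,  0.50249725,  0.5844451 , -0.86575072],
       [ 0.        ,  0.        ,  0.        ,  1.        ]])}
top {'K': array([[450.04226158,   0.        , 281.46836117],
       [  0.        , 450.04226158, 210.42652192],
       [  0.        ,   0.        ,   1.        ]]), 'camera_from_world': array([[-0.0252957 , -0.99963884, -0.0090729 ,  0.12079994],
       [ 0.99448235, -0.02608743,  0.10160857, -0.51268244],
       [-0.10180856, -0.00645257,  0.99478308, -1.07349331],
       [ 0.        ,  0.        ,  0.        ,  1.        ]])}
{'clock': 0.1, 'qpos': array([-1.24609723e+00,  3.59414497e-01,  1.51132725e+00, -1.20571888e-05,
        1.27249173e+00, -1.15104187e-01]), 'dq': array([-0.00044175, -0.00384191, -0.00233439, -0.0010833 ,  0.00169397,
       -0.00056879]), 'effort': array([ 5.30381949e-04, -5.16358423e+01, -2.71407706e+01,  6.77040685e-02,
        2.76471768e-02, -2.13487408e-05]), 'eef_pos': array([ 0.25524338, -0.54231246,  0.22190349]), 'eef_rot': array([-8.15307253e-04,  9.75918193e-01,  2.18135296e-01, -9.15489690e-05]), 'ft_force': array([ 0.19238657, -0.23267498,  0.38768894]), 'wrist_torque': array([-0.00257803,  0.00342123, -0.01077973]), 'gripper_force': 0.0, 'opening': 1.0016933368198147}
```

View pics/scene0.png

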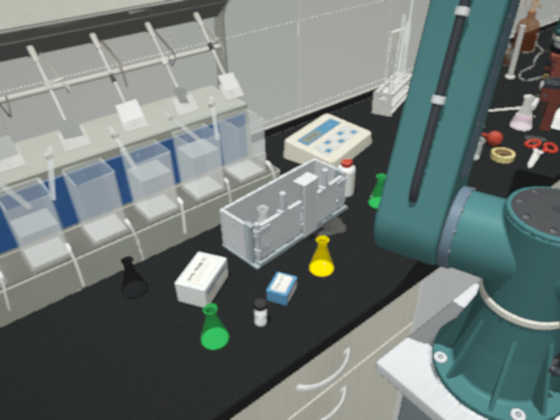

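View pics/top0.png

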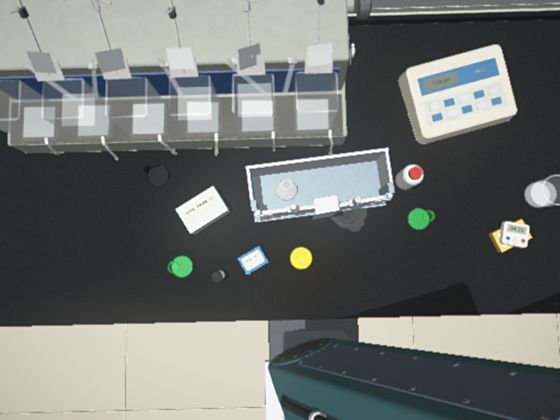

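The flask candidates are clear (286,188 in top, inside the guard), yellow (301,258), green (180,266) and (420,218), and black (157,175). The one inside the guard is the clear flask. Next I'll take a close crop of the guard from both views.

```bash
python3 - <<'E'
import cv2,numpy as np
a=cv2.imread("pics/top0.png")[140:280,235:435];b=cv2.imread("pics/scene0.png")[150:290,205:405]
r=lambda x:cv2.resize(x,None,fx=4,fy=4,interpolation=cv2.INTER_CUBIC)
cv2.imwrite("pics/ca.png",r(a));cv2.imwrite("pics/cb.png",r(b))
E
```

```text
(no output)
```

View pics/ca.png

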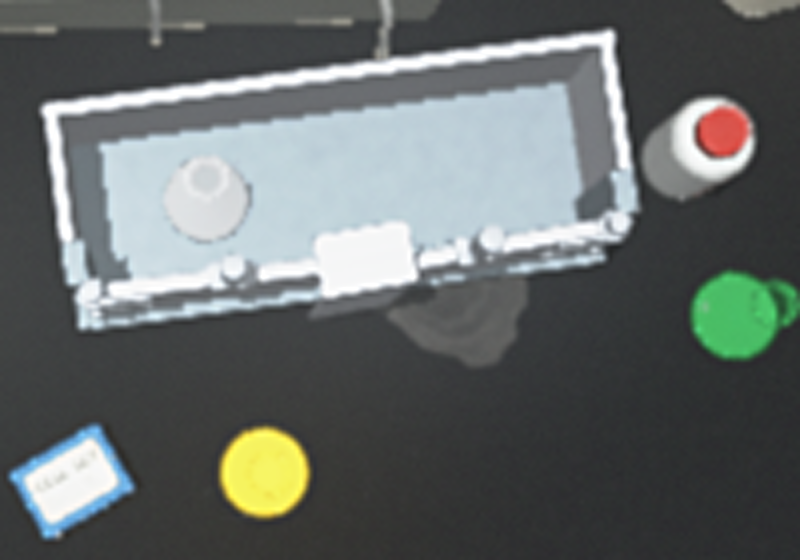

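View pics/cb.png

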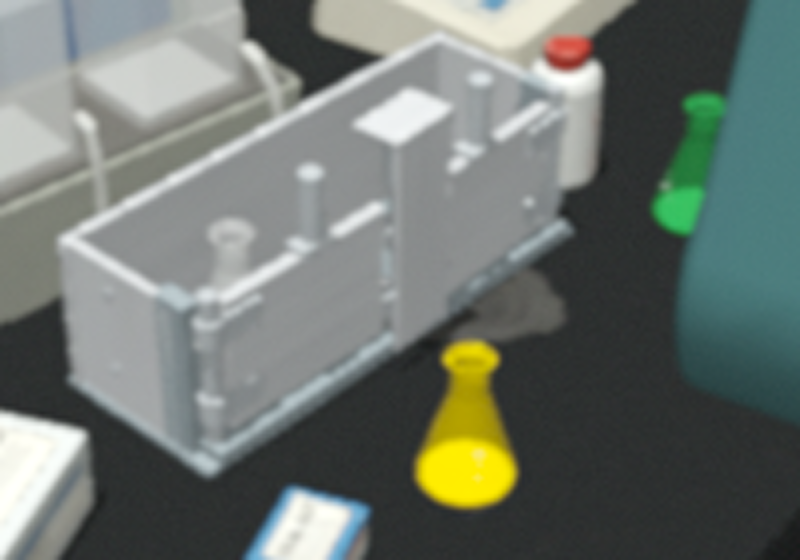

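Top crop: active post top at (492,237), passive post at (235,266), hood in the middle, clear flask at left. Scene crop: active post top at (480,78), passive post at (311,172). The dark blob is a stain.

```bash
cat > h.py <<'E'
import numpy as np
from plant import manip
def P(n):
    m=manip.camera_model(n);return m["K"]@np.diag([1,-1,-1])@m["camera_from_world"][:3]
def tri(s,t):
    A=[]
    for n,(u,v) in (("scene",s),("top",t)):
        p=P(n);A+=[u*p[2]-p[0],v*p[2]-p[1]]
    A=np.array(A);A/=np.linalg.norm(A[:,:3],axis=1)[:,None]
    x,*_=np.linalg.lstsq(A[:,:3],-A[:,3],rcond=None);return x,A[:,:3]@x+A[:,3]
def onz(n,uv,z):
    p=P(n);u,v=uv;A=np.array([u*p[2]-p[0],v*p[2]-p[1]])
    return np.linalg.solve(A[:,:2],-(A[:,3]+A[:,2]*z))
E
python3 - <<'E'
from h import *
T=lambda x,y:(235+x/4-.375,140+y/4-.375)
S=lambda x,y:(205+x/4-.375,150+y/4-.375)
for k,s,t in [("act",S(480,78),T(492,237)),("pas",S(311,172),T(235,266)),("hood",S(402,114),T(366,258)),
 ("backL",S(68,240),T(46,108)),("backR",S(440,38),T(612,35)),("flask",S(231,237),T(207,180)),("yellow",S(470,357),T(265,473))]:
    x,r=tri(s,t);print(k,x.round(4),(r*1e3).round(1))
print(onz("top",T(616,224),.112),onz("top",T(90,292),.112))
E
```

```text
act [ 0.5219 -0.0585  0.1596] [ 1.2 -0.  -0.9 -0.8]
pas [0.5103 0.0803 0.1587] [ 0.7  0.  -0.6 -0.5]
hood [0.512  0.0109 0.1673] [ 0.3  0.  -0.2 -0.2]
backL [0.6085 0.1834 0.1086] [ 2.4  0.3 -1.9 -1.4]
backR [ 0.6439 -0.1409  0.105 ] [ 0.8  0.  -0.6 -0.5]
flask [0.5688 0.0941 0.0902] [ 0.2  0.  -0.1 -0.1]
yellow [0.3982 0.0643 0.0874] [ 1.8  0.  -1.3 -1.2]
[ 0.53411376 -0.13558914] [0.50334995 0.16197816]
```

Heights check out: posts ≈0.160 and hood 0.167, guard yaw ≈ +6°, door hinge ≈ (0.532,-0.138). I'll move over the active post at z 0.22, turning so the fingers close along the door normal.

```bash
python3 -m pendant '[[[1,0.022,0.04,0.005,7],[1,0.044,0.08,0.01,14],[1,0.066,0.12,0.01,21],[1,0.088,0.16,0.01,28],[1,0.11,0.2,0.01,35]]]'
python3 -m pendant '[[[1,0.022,0.04,0,7],[1,0.044,0.08,0,14],[1,0.066,0.12,0,21],[1,0.088,0.16,0,28],[1,0.11,0.2,0,35]]]'
python3 -m pendant '[[[1,0.024,0.042,0,0.8],[1,0.048,0.084,0,0.8],[1,0.048,0.084,0,0.8],[1,0.048,0.084,0,0.8]]]'
```

```text
clock: 0.6
eef_pos: [0.3658, -0.3411, 0.2324]
eef_rot: [-0.0, 0.864, 0.503, 0.0]
ft_force: [0.7, 0.3, 0.8]
opening: 1.004
gripper_force: 0.0
clock: 1.1
eef_pos: [0.4758, -0.141, 0.2325]
eef_rot: [-0.0, 0.672, 0.74, -0.0]
ft_force: [0.8, -0.9, 0.1]
opening: 1.003
gripper_force: 0.0
clock: 1.5
eef_pos: [0.5233, -0.0579, 0.2321]
eef_rot: [-0.0, 0.668, 0.744, -0.0]
ft_force: [-1.0, -0.5, -0.3]
opening: 0.999
gripper_force: 0.0
```

```bash
python3 -m pendant '[[[1,0,-0.001,-0.04,0],[1,0,-0.001,-0.08,0],[1,0,-0.001,-0.111,0],[1,0,-0.001,-0.111,0]]]'
python3 -m pendant '[[[-1,0,0,0,0],[-1,0,0,0,0],[-1,0,0,0,0],[-1,0,0,0,0],[-1,0,0,0,0]]]' 15
python3 - <<'E'
from h import *
h=np.array([.5317,-.138])
r=.0797
for k in range(0,80,8):
    a=np.radians(6+k);print(k,(h+r*np.array([-np.sin(a),np.cos(a)])-h-r*np.array([-np.sin(np.radians(6)),np.cos(np.radians(6))])).round(4))
import cv2
cv2.imwrite("pics/top1.png",cv2.resize(manip.camera("top")[120:260,235:435,::-1],None,fx=4,fy=4,interpolation=cv2.INTER_CUBIC))
E
```

```text
clock: 1.9
eef_pos: [0.5191, -0.0606, 0.1179]
eef_rot: [-0.004, 0.67, 0.742, -0.002]
ft_force: [-0.8, 0.4, 0.5]
opening: 0.995
gripper_force: 0.0
clock: 2.4
eef_pos: [0.524, -0.06, 0.1225]
eef_rot: [0.001, 0.669, 0.743, 0.0]
ft_force: [-0.4, -0.6, 0.8]
opening: 0.583
gripper_force: 0.0
0 [0. 0.]
8 [-0.011  -0.0019]
16 [-0.0215 -0.0054]
24 [-0.0315 -0.0102]
32 [-0.0407 -0.0165]
40 [-0.049  -0.0239]
48 [-0.0561 -0.0324]
56 [-0.062  -0.0418]
64 [-0.0666 -0.052 ]
72 [-0.0696 -0.0627]
```

```bash
python3 -m pendant '[[[-1,0,0,0,0],[-1,0,0,0,0],[-1,0,0,0,0],[-1,0,0,0,0],[-1,0,0,0,0]]]' 15
python3 -m pendant '[[[-1,0,0,0,0],[-1,0,0,0,0]]]' 15
```

```text
clock: 2.95
eef_pos: [0.5232, -0.0597, 0.1215]
eef_rot: [-0.0, 0.669, 0.743, -0.0]
ft_force: [-0.7, 0.5, 0.6]
opening: 0.154
gripper_force: 15.0
clock: 3.15
eef_pos: [0.5232, -0.0597, 0.1215]
eef_rot: [-0.0, 0.669, 0.743, -0.0]
ft_force: [-0.8, 0.1, -0.4]
opening: 0.157
gripper_force: 15.0
```

The post is gripped (opening 0.157 ≈ 14 mm). Now I'll swing the door along the arc.

```bash
python3 -m pendant '[[[-1,-0.0055,-0.0008,0,4],[-1,-0.011,-0.002,0,8],[-1,-0.0165,-0.0036,0,12],[-1,-0.0215,-0.0054,0,16]]]'
python3 -m pendant '[[[-1,-0.010,-0.0048,0,8],[-1,-0.0192,-0.0111,0,16],[-1,-0.0275,-0.0185,0,24],[-1,-0.0346,-0.027,0,32]]]'
```

```text
clock: 3.55
eef_pos: [0.5022, -0.0657, 0.1215]
eef_rot: [0.001, 0.558, 0.83, -0.0]
ft_force: [1.1, -2.0, -3.1]
opening: 0.159
gripper_force: 15.0
clock: 3.95
eef_pos: [0.4692, -0.0935, 0.1216]
eef_rot: [0.002, 0.306, 0.952, -0.0]
ft_force: [7.4, -3.7, -12.7]
opening: 0.154
gripper_force: 15.0
```

```bash
python3 -m pendant '[[[-1,-0.0059,-0.0094,0,8],[-1,-0.0105,-0.0196,0,16],[-1,-0.0135,-0.0303,0,24],[-1,-0.0135,-0.0303,0,24]]]'
```

```text
clock: 4.35
eef_pos: [0.457, -0.1247, 0.1217]
eef_rot: [0.003, 0.103, 0.995, -0.001]
ft_force: [8.0, -0.3, -10.4]
opening: 0.159
gripper_force: 15.0
```

```bash
python3 -m pendant '[[[0.2,0,0,0,0],[0.2,0,0,0,0],[0.2,0,0,0,0],[0.2,0,0,0,0],[0.2,0,0,0,0]]]'
python3 -m pendant '[[[0.2,0,0,0.03,0],[0.2,0,0,0.07,0],[0.2,0,0,0.1,0],[0.2,0,-0.05,0.1,0],[0.2,0,-0.1,0.1,0]]]'
python3 -m pendant '[[[0.2,0,-0.05,0,0],[0.2,0,-0.1,0,0],[0.2,0,-0.1,0,0]]]'
python3 - <<'E'
from h import *
import cv2
t=manip.camera("top")[140:280,235:435,::-1];s=manip.camera("scene")[150:290,205:405,::-1]
r=lambda x:cv2.resize(x,None,fx=4,fy=4,interpolation=cv2.INTER_CUBIC)
cv2.imwrite("pics/t2.png",r(t));cv2.imwrite("pics/s2.png",r(s))
E
```

```text
clock: 4.85
eef_pos: [0.4537, -0.1224, 0.1217]
eef_rot: [-0.0, 0.104, 0.995, -0.0]
ft_force: [-0.5, -0.2, 0.2]
opening: 0.571
gripper_force: 0.0
clock: 5.35
eef_pos: [0.4548, -0.223, 0.2234]
eef_rot: [0.002, 0.103, 0.995, -0.001]
ft_force: [0.7, 0.5, -0.3]
opening: 0.6
gripper_force: 0.0
clock: 5.65
eef_pos: [0.4542, -0.3288, 0.2218]
eef_rot: [0.001, 0.107, 0.994, -0.002]
ft_force: [0.2, 0.6, -0.8]
opening: 0.601
gripper_force: 0.0
```

View pics/t2.png

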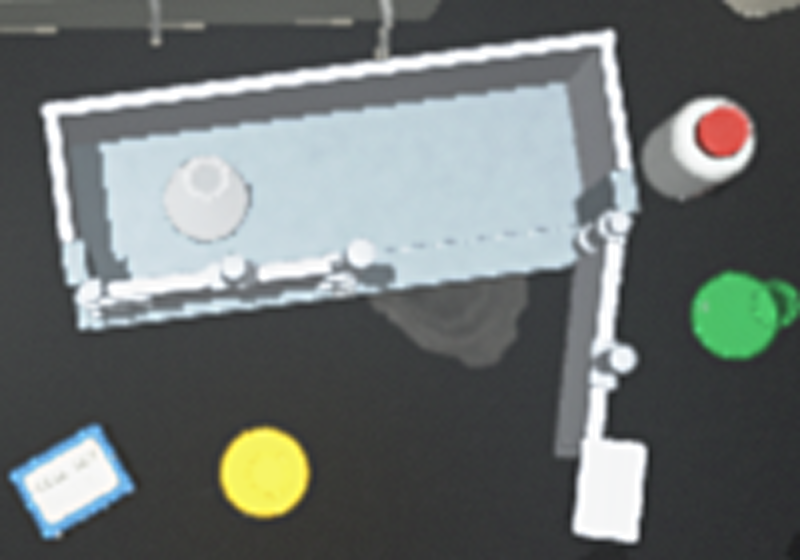

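View pics/s2.png

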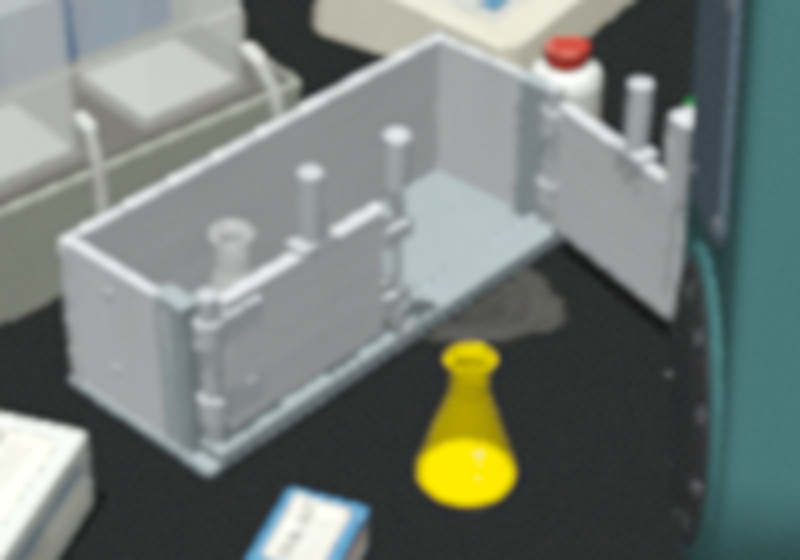

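The active door stands about 75–80° open and the bolt knob is exposed, with its top at (361,250) in the top crop and (397,134) in the scene crop. The flask is unmoved.

```bash
python3 - <<'E'
from h import *
T=lambda x,y:(235+x/4-.375,140+y/4-.375)
S=lambda x,y:(205+x/4-.375,150+y/4-.375)
x,r=tri(S(397,134),T(361,250));print(x.round(4),(r*1e3).round(1))
print(onz("top",T(361,250),.152))
print(onz("top",T(622,358),.160))
E
```

```text
[0.5175 0.0112 0.1514] [ 1.4  0.  -1.1 -0.9]
[0.51840572 0.01225913]
[ 0.45582193 -0.12399009]
```

```bash
python3 -m pendant '[[[0.2,0.009,0.048,0,4],[0.2,0.018,0.096,0,8],[0.2,0.027,0.144,0,12],[0.2,0.036,0.192,0,15],[0.2,0.045,0.24,0,18]]]'
python3 -m pendant '[[[0.2,0.01,0.048,0,0],[0.2,0.019,0.096,0,0],[0.2,0.019,0.096,0,0],[0.2,0.019,0.096,0,0]]]'
```

```text
clock: 6.25
eef_pos: [0.4977, -0.0788, 0.2217]
eef_rot: [-0.0, -0.054, 0.999, 0.0]
ft_force: [0.6, -0.2, 0.2]
opening: 0.6
gripper_force: 0.0
clock: 6.65
eef_pos: [0.5166, 0.0158, 0.2215]
eef_rot: [-0.0, -0.055, 0.998, -0.0]
ft_force: [0.1, -0.5, 0.5]
opening: 0.6
gripper_force: 0.0
```

```bash
python3 -m pendant '[[[0.2,0.0015,-0.004,0,0],[0.2,0.0015,-0.004,-0.035,0],[0.2,0.0015,-0.004,-0.07,0],[0.2,0.0015,-0.004,-0.102,0],[0.2,0.0015,-0.004,-0.102,0]]]'
python3 -m pendant '[[[-1,0,0,0,0],[-1,0,0,0,0],[-1,0,0,0,0],[-1,0,0,0,0],[-1,0,0,0,0]]]' 20
python3 -m pendant '[[[-1,0,0,0,0],[-1,0,0,0,0],[-1,0,0,0,0]]]' 20
```

```text
clock: 7.15
eef_pos: [0.5156, 0.0081, 0.1162]
eef_rot: [-0.004, -0.051, 0.999, 0.0]
ft_force: [-1.2, 0.0, 0.6]
opening: 0.602
gripper_force: 0.0
clock: 7.65
eef_pos: [0.5199, 0.0121, 0.1208]
eef_rot: [0.001, -0.051, 0.999, 0.002]
ft_force: [-0.0, 19.3, 7.1]
opening: 0.183
gripper_force: 10.0
clock: 7.95
eef_pos: [0.5198, 0.0127, 0.1208]
eef_rot: [0.001, -0.052, 0.999, 0.003]
ft_force: [0.0, 13.0, 6.1]
opening: 0.179
gripper_force: 20.0
```

```bash
python3 -m pendant '[[[-1,0,0.001,0.006,0],[-1,0,0.001,0.012,0],[-1,0,0.001,0.018,0],[-1,0,0.001,0.024,0],[-1,0,0.001,0.028,0]]]' 20
python3 -m pendant '[[[-1,0,0,0.001,0],[-1,0,0,0.001,0],[-1,0,0,0.001,0]]]' 20
```

```text
clock: 8.45
eef_pos: [0.5184, 0.0128, 0.1478]
eef_rot: [-0.001, -0.052, 0.999, 0.002]
ft_force: [-0.9, 8.3, -2.4]
opening: 0.177
gripper_force: 20.0
clock: 8.75
eef_pos: [0.5187, 0.0128, 0.1489]
eef_rot: [-0.0, -0.052, 0.999, 0.002]
ft_force: [-0.4, 8.2, 0.2]
opening: 0.174
gripper_force: 20.0
```

```bash
python3 -m pendant '[[[0.5,0,0,0,0],[0.5,0,0,0,0],[0.5,0,0,0,0],[0.5,0,0,0,0],[0.5,0,0,0,0]]]'
python3 -m pendant '[[[0.5,0,0,0,0],[0.5,0,0,0,0],[0.5,0,0,0,0],[0.5,0,0,0,0],[0.5,0,0,0,0]]]'
python3 -m pendant '[[[0.5,0,0,0.03,0],[0.5,0,0,0.07,0],[0.5,0,0,0.11,0],[0.5,0,-0.03,0.12,0],[0.5,0,-0.08,0.12,0]]]'
python3 -m pendant '[[[0.5,0,-0.05,0,0],[0.5,0,-0.1,0,0],[0.5,0,-0.15,0,0],[0.5,0,-0.2,0,0],[0.5,0,-0.22,0,0]]]'
python3 -m pendant '[[[0.5,0,0,0,0],[0.5,0,0,0,0],[0.5,0,0,0,0],[0.5,0,0,0,0],[0.5,0,0,0,0]]]'
python3 - <<'E'
from h import *
import cv2
t=manip.camera("top")[140:280,235:435,::-1];s=manip.camera("scene")[150:290,205:405,::-1]
r=lambda x:cv2.resize(x,None,fx=2.5,fy=2.5,interpolation=cv2.INTER_CUBIC)
cv2.imwrite("pics/f3.png",r(np.vstack([t,s])[:240] if 0 else np.hstack([t[:,:150],s[:,:165]])))
E
```

```text
clock: 9.25
eef_pos: [0.5195, 0.0102, 0.1487]
eef_rot: [0.0, -0.052, 0.999, -0.0]
ft_force: [-0.3, -0.6, -0.7]
opening: 0.592
gripper_force: 0.0
clock: 9.75
eef_pos: [0.5193, 0.0104, 0.1486]
eef_rot: [-0.0, -0.052, 0.999, -0.0]
ft_force: [0.5, -0.2, 1.3]
opening: 0.749
gripper_force: 0.0
clock: 10.25
eef_pos: [0.5211, -0.0688, 0.2716]
eef_rot: [0.003, -0.054, 0.999, -0.0]
ft_force: [1.2, -0.9, -1.0]
opening: 0.75
gripper_force: 0.0
clock: 10.75
eef_pos: [0.519, -0.2941, 0.2685]
eef_rot: [0.0, -0.051, 0.999, -0.001]
ft_force: [0.9, 0.7, -0.0]
opening: 0.749
gripper_force: 0.0
clock: 11.25
eef_pos: [0.5195, -0.2882, 0.2688]
eef_rot: [0.0, -0.053, 0.999, -0.0]
ft_force: [0.5, -0.3, 0.2]
opening: 0.749
gripper_force: 0.0
```

View pics/f3.png

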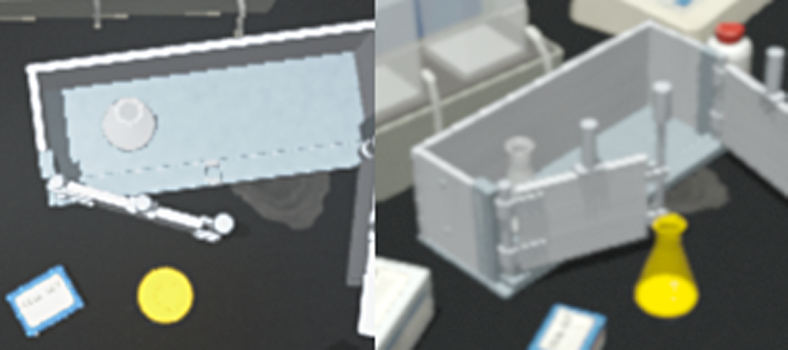

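The passive door is ajar by about 0.4 rad, the knob at (223,224) is raised with its rod showing, and the flask at (130,122) hasn't moved. I'll let it settle and hand in.

```bash
python3 -m pendant '[[[0.5,0,0,0,0],[0.5,0,0,0,0],[0.5,0,0,0,0],[0.5,0,0,0,0],[0.5,0,0,0,0]]]' >/dev/null; python3 -m pendant '[[[0.5,0,0,0,0],[0.5,0,0,0,0],[0.5,0,0,0,0],[0.5,0,0,0,0],[0.5,0,0,0,0]]]' | head -1; python3 -c "
from plant import manip;print(manip.close_job())"
```

```text
clock: 12.35
the job is handed in; nothing more can be done
None
```

Job handed in at about 12.4 s, no verdict returned: active door about 75° open, bolt raised about 28 mm, passive door ajar by about 0.4 rad, and the flask unmoved in the last pictures.

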